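# Weigh the jar from behind the tall ones

### The job

The low amber jar on the wooden stand is boxed in by the canister, the pepper mill and the shaker. First move these three onto the dark baking tray, standing upright and let go; then set the jar in the middle of the scale's round plate while they wait there; then put each of the three back on the stand where it stood. Keep all four from tipping over, and leave the egg cup and the round timer in front of the stand where they are.

Things in the scene. Friction and masses are not known exactly. Their poses are not given: they have to be found in the camera images.
- canister: White ceramic canister with a flat pale wooden lid; upright cylinder 58 mm across, straight-sided from 3 to 91 mm above its base, lid 55 mm across above that to 106 mm, a 20 mm knob to 112 mm overall height; about 0.4 kg. Origin at the centre of its underside, z up. Stands on one of the stand's three outer grey discs.
- mill: Dark turned-wood pepper mill, one rigid piece, 144 mm high: foot 52 mm across, narrow waist 36 mm across at about 50 mm height, straight cylindrical head 46 mm across from 74 to 122 mm height, small steel ball on top; about 0.3 kg. Origin at the centre of its underside, z up. Stands on one of the stand's three outer grey discs.
- shaker: Metal shaker, upright cylinder 54 mm across, straight up to 108 mm height (dark cap above 98 mm, 55 mm across), domed top to 124 mm; about 0.25 kg. Origin at the centre of its underside, z up. Stands on one of the stand's three outer grey discs.
- jar: Low amber glass jar with a flat steel lid, 56 mm across, 50 mm high overall (lid from 36 mm, 55 mm across); about 0.18 kg. Origin at the centre of its underside, z up. Starts on the middle grey disc, only about 2 to 12 mm from the three tall things around it.
- stand: Fixed wooden slab 180 mm (x) by 200 mm (y), 20 mm high, with four thin flat grey felt discs 62 mm across on top. Origin at the centre of its underside, x away from the robot when unturned. Disc centres in its frame (x, y, mm): front (-42, 0), left (20, 62), right (20, -62), middle (20, 0). The jar is on the middle one; which tall thing is on which other disc varies, each within 3 mm of its centre.
- tray: Fixed shallow dark steel baking tray 310 mm (its x) by 140 mm (its y), rim 16 mm high, walls and floor 4 mm thick (inside 302 by 132 mm, inner floor 4 mm above the table). Origin at the centre of its underside. It may be on either side of the stand.
- plate (a point): Centre of the top face of the raised round white plate (136 mm across, 22 mm above the table) of a fixed flat digital kitchen scale, black base 200 by 165 mm and 14 mm high. The scale is on the other side of the stand from the tray.
- eggcup: Small white china egg cup, 44 mm across, 48 mm high, open on top, loose, in front of the stand to one side of it; only to be left alone. Origin under its centre.
- timer: Small white round kitchen timer with a bar knob, 50 mm across, 42 mm high, loose, in front of the stand on the other side from the egg cup; only to be left alone. Origin under its centre.
Mind the look-alikes: they are no part of the job. What is shaped like the jar but yellow is not meant.

How it is judged (in metres and radians):
On the way, in this order (a step that is already met when the one before it is completed fails the run):
1. canister, mill and shaker all stand upright on the tray, let go (angle between each of canister, mill, shaker's own z axis and vertical below 0.1 rad and linear speed of each of canister, mill, shaker below 0.02 m/s and contact force between each of canister, mill, shaker and the fingers below 0.1 N and x of canister in the frame of tray between -0.145 and 0.145 m and y of canister in the frame of tray between -0.06 and 0.06 m and z of each of canister, mill, shaker in the frame of tray below 0.012 m and x of mill in the frame of tray between -0.145 and 0.145 m and y of mill in the frame of tray between -0.06 and 0.06 m and x of shaker in the frame of tray between -0.145 and 0.145 m and y of shaker in the frame of tray between -0.06 and 0.06 m), for 0.2 s.
2. the jar stands in the middle of the scale's plate, let go, while the three still stand on the tray (all of step 1 and angle between jar's own z axis and vertical below 0.1 rad and linear speed of jar below 0.02 m/s and contact force between jar and the fingers below 0.1 N and horizontal distance between jar and plate below 0.015 m and z of jar in the frame of plate between -0.006 and 0.006 m), for 0.2 s.
At the end, for the whole second after the job is handed in: The jar stands upright on the scale's plate, within 15 mm of its centre; the canister, the mill and the shaker each stand upright within 15 mm of where they stood at the start; everything is let go and at rest (angle between each of jar, canister, mill, shaker's own z axis and vertical below 0.1 rad and linear speed of each of jar, canister, mill, shaker below 0.02 m/s and contact force between each of jar, canister, mill, shaker and the fingers below 0.1 N and horizontal distance between jar and plate below 0.015 m and z of jar in the frame of plate between -0.006 and 0.006 m and distance of each of canister, mill, shaker from where it was at the start of the episode below 0.015 m); the robot touches nothing.
It fails at once if one of the four handled things tips over (angle between any of canister, mill, shaker, jar's own z axis and vertical above 0.6 rad).
It fails at once if the egg cup is displaced by more than 30 mm (distance of eggcup from where it was at the start of the episode above 0.03 m).
It fails at once if the kitchen timer is displaced by more than 30 mm (distance of timer from where it was at the start of the episode above 0.03 m).
It also fails if it takes over 138 s, if anything falls off the work surface, if the arm or the gripper's body presses on something with over 40 N, if the wrist force passes 120 N, or if a joint passes its speed limit or range.

### The arm

A 6-joint arm with a two-finger parallel gripper is mounted at the origin on the work surface. World frame = base frame: x ahead of the robot, y to its left, z up, the work surface at z = 0. Lengths are in m, angles in degrees, forces in N, time in s.
With the tool pointing down it reaches from about 0.4 to 0.825 m from the base axis. Payload 7 kg.
Tool frame: the origin (TCP) lies midway between the tips of the shut fingers; the grasp point (between the pads) lies 19 mm behind it; z points along the fingers, y is the line along which they close (so a half turn about z gives the same grasp; the last joint's range is limited). The gripper opens to 88 mm and grips with 3 to 60 N. Pads are 19 mm wide; open, the fingers measure 130 mm over their backs; the gripper's body (78 mm by 193 mm) begins 47 mm behind the grasp point.
Start: joints at [91.851, 20.546, 0.682, 0, -70.136, -16.507], TCP at [0.171, 0.653, 0.227] pointing down, gripper open.
Joint ranges: [-176.03, 176.03], [-82.01, 121.73], [-58.28, 71.71], [-173.87, 95.51], [-174.79, -0.11], [-173.66, 173.66]. Speed limits (degrees/s): [136.94, 136.94, 172.46, 180, 180, 180].

### API

Orientations are given as a 3x3 rotation matrix whose columns are the frame's x, y, z axes.
In Python, from rig import robot gives the robot as it stands. Calls block until the motion is done:
- robot.goto(position, orientation): joint-space move of the TCP to a pose.
- robot.servo_line(position, ori=None, speed=0.15): straight line of the TCP; ori=None keeps the orientation; speed is the mean speed in m/s.
- robot.movej(angles): joint-space move.
- robot.move_gripper(opening): opening from 0.0 (shut) to 1.0 (fully open); the grip force is fixed at half the most; returns when the fingers have stopped.
- robot.dwell(seconds).
- robot.ik(position, orientation): joint angles nearest the present ones, or None.
- robot.grab_frame(name): name is "scene" or "top" or "wrist"; returns (picture, depth): 420x560x3 uint8, red, green, blue; 420x560 float32, m along the optical axis (not along the pixel's ray), 0 where there is no reading.
- robot.camera_info(name): a dict with "vfov" (degrees; the focal length in pixels is half the picture's height over the tangent of half this angle, whatever the lens; pixels are square), "cx", "cy" (the principal point, pixels), "view" (4x4, takes a point from world to camera coordinates); the wrist camera has in their place "T_tool_cam" (4x4, takes a point from camera to tool coordinates, whose origin is the TCP and whose axes are the flange's). Camera axes: x right, y down, z forward; pixel columns grow to the right and rows downward; lengths in m; the calibration is good to about 2 mm. A picture is of the moment at which its call begins: read the wrist's pose just before it. camera_info takes no time and is no camera call.
A pose or a line that the arm cannot do raises robot.Unreachable and nothing moves.
- robot.job_done(): hands the job in; it is judged then, once.
Readings, each from a call of its own:
- robot.read_t(): time.
- robot.read_qpos(): joint angles.
- robot.read_qvel(): joint speeds.
- robot.read_effort(): joint torques, N m.
- robot.read_position(): TCP position.
- robot.read_tcp_rot(): TCP orientation.
- robot.read_force(): force on the tool from outside, world axes, zero at the start.
- robot.read_ft_torque(): the same for the moment, N m.
- robot.read_grip_width(): opening from 0.0 (shut) to 1.0 (fully open).
- robot.read_finger_force(): force on a finger pad.
Only numpy, scipy, OpenCV 4.12 (cv2) and the standard library are available. Lean on these libraries where they do the work, as an engineer would, in place of code of your own. Each camera call takes 0.05 s, during which the arm holds its last target. There are 200 camera calls.

## Working session

There is one attempt and no reset: what is moved stays moved. The work goes in short steps, each a Python script; the robot and the scene stay as the last script left them, time stands still between calls to the robot, and variables do not carry over. Pictures are saved under pics/ and viewed, at most 14 in all, crops included, and the job is handed in when it is done.

```bash
ls; mkdir -p pics; python3 - <<'E'
from rig import robot
import cv2,numpy as np
for n in ("scene","top"):
    im,d=robot.grab_frame(n); cv2.imwrite(f"pics/{n}0.png",im[:,:,::-1]); np.savez(f"{n}0.npz",im=im,d=d)
    c=robot.camera_info(n); print(n,c['vfov'],c['cx'],c['cy'],np.round(c['view'],3).tolist())
print(robot.camera_info("wrist"),robot.read_t(),robot.read_tcp_rot())
E
```

```text
pics
scene 43.099961526861094 269.42246900296624 225.43869511779732 [[0.537, 0.844, 0.001, -0.306], [0.457, -0.289, -0.841, -0.218], [-0.709, 0.452, -0.541, 1.772], [0.0, 0.0, 0.0, 1.0]]
top 46.29475671673892 285.06283020379885 198.83938612977704 [[0.025, -1.0, -0.0, -0.02], [-0.997, -0.025, -0.076, 0.588], [0.076, 0.002, -0.997, 0.926], [0.0, 0.0, 0.0, 1.0]]
{'vfov': 71.0915522019634, 'cx': 274.7907050516553, 'cy': 207.55694886905474, 'T_tool_cam': array([[ 2.66567767e-04, -9.56863389e-01, -2.90538094e-01,
         7.90156501e-02],
       [ 9.99999964e-01,  2.66282646e-04,  4.05166897e-05,
         6.80992162e-04],
       [ 3.85963156e-05, -2.90538094e-01,  9.56863425e-01,
        -1.57170014e-01],
       [ 0.00000000e+00,  0.00000000e+00,  0.00000000e+00,
         1.00000000e+00]])} 0.1 [[ 9.67435181e-01 -2.53118791e-01 -2.22019072e-04]
 [-2.53118839e-01 -9.67434075e-01 -1.47124030e-03]
 [ 1.57609749e-04  1.47952683e-03 -9.99998893e-01]]
```

View pics/top0.png

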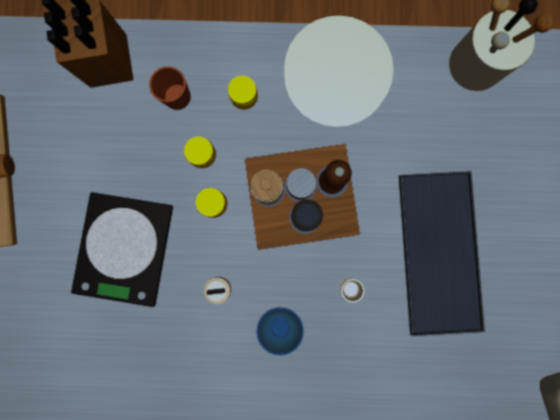

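View pics/scene0.png

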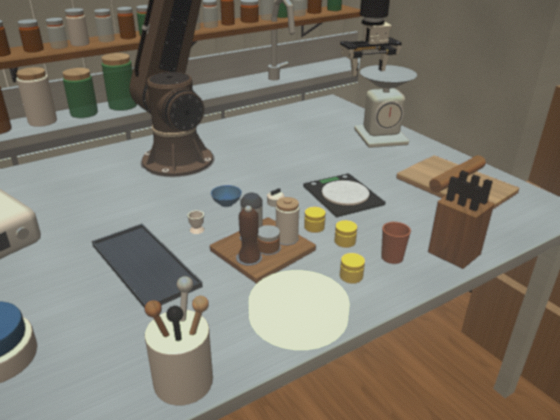

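The top view shows the scale on the left (plate at px 121,243), the stand at (302,196) and the tray on the right (441,253). On the stand are the canister (left disc, 266,187), the mill (right disc, 335,175), the shaker (front disc, 306,215) and the jar (301,183). The timer is at (217,290) and the egg cup at (351,290). The scene view agrees with this.

```bash
cat > h.py <<'E'
from rig import robot
import numpy as np, cv2
from scipy.optimize import least_squares
def cloud(name,im=None,d=None,T=None):
    """world points HxWx3; T = world-from-camera for the wrist"""
    c=robot.camera_info(name)
    if d is None:
        if name=="wrist":
            p,R=robot.read_position(),robot.read_tcp_rot()
            W=np.eye(4);W[:3,:3]=R;W[:3,3]=p;T=W@c['T_tool_cam']
        im,d=robot.grab_frame(name)
    if T is None:T=np.linalg.inv(c['view'])
    H,Wd=d.shape;f=H/2/np.tan(np.radians(c['vfov']/2))
    v,u=np.mgrid[:H,:Wd]
    P=np.stack([(u-c['cx'])/f*d,(v-c['cy'])/f*d,d],-1)@T[:3,:3].T+T[:3,3]
    P[d==0]=np.nan
    return im,P
def circ(p,r=None):
    """robust circle fit to boundary points"""
    c0=np.median(p,0)
    if r: s=least_squares(lambda q:np.hypot(*(p-q).T)-r,c0,loss='soft_l1',f_scale=.001).x;return s
    return least_squares(lambda q:np.hypot(*(p-q[:2]).T)-q[2],[*c0,.03],loss='soft_l1',f_scale=.001).x
def top(P,c,rad,z0,z1):
    m=(P[...,2]>z0)&(P[...,2]<z1)&(np.hypot(P[...,0]-c[0],P[...,1]-c[1])<rad)
    n,l,s,_=cv2.connectedComponentsWithStats(m.astype(np.uint8))
    m=(l==1+np.argmax(s[1:,4])).astype(np.uint8)
    k=max(cv2.findContours(m,cv2.RETR_EXTERNAL,cv2.CHAIN_APPROX_NONE)[0],key=len)[:,0]
    q=P[k[:,1],k[:,0]]
    return q,P[m>0]
def rect(pts):
    (c,s,a)=cv2.minAreaRect((pts[:,:2]*1000).astype(np.float32)); return np.round(c,1),np.round(s,1),round(a,2)
E
python3 - <<'E'
from h import *
z=np.load("top0.npz"); im,P=cloud("top",z['im'],z['d'])
for n,(u,v) in dict(plate=(121,243),stand=(302,238),tray=(441,253),can=(266,187),mill=(341,168),shaker=(306,215),jar=(301,183),timer=(217,290),egg=(351,290),table=(250,290)).items(): print(n,np.round(P[v,u],4))
pl=P[243,121]
q,a=top(P,pl,.085,.017,.03); print("plate",circ(q[:,:2]),a.mean(0))
st=P[238,302]
m=(P[...,2]>.012)&(P[...,2]<.027)&(np.hypot(*(P[...,:2]-P[200,302][:2]).transpose(2,0,1))<.16);print("stand",rect(P[m]))
tr=P[253,441];m=(P[...,2]>.010)&(P[...,2]<.022)&(np.hypot(*(P[...,:2]-tr[:2]).transpose(2,0,1))<.2);print("tray",rect(P[m]))
hsv=cv2.cvtColor(im,cv2.COLOR_RGB2HSV);m=(hsv[...,2]<75)&(np.hypot(*(P[...,:2]-tr[:2]).transpose(2,0,1))<.2);print("tray col",rect(P[m]))
E
```

```text
plate [0.495  0.3071 0.0226]
stand [ 0.5133 -0.0397  0.0226]
tray [ 0.4909 -0.3122  0.0041]
can [0.5988 0.0275 0.1342]
mill [ 0.6307 -0.0968  0.1619]
shaker [ 0.5523 -0.0413  0.144 ]
jar [ 0.6141 -0.0339  0.071 ]
timer [0.4127 0.1174 0.0413]
egg [ 0.4173 -0.1348  0.0252]
table [0.4101 0.0584 0.0033]
plate [0.49649552 0.30657373 0.06687784] [0.496241   0.30632376 0.02168545]
stand (array([589.9,  -6.6]), array([180.2, 264.3]), 9.74)
tray (array([ 488.7, -249.7]), array([310.2, 263.9]), 4.53)
tray col (array([ 488.7, -257.9]), array([308.1, 242. ]), 4.59)
```

```bash
python3 - <<'E'
from h import *
R=np.diag([1.,-1,-1])
for k,(p) in enumerate([(.52,-.03,.33),(.50,-.28,.30),(.48,.27,.3)]):
    robot.goto(p,R); 
    W=np.eye(4);W[:3,:3]=robot.read_tcp_rot();W[:3,3]=robot.read_position();T=W@robot.camera_info("wrist")['T_tool_cam']
    im,d=robot.grab_frame("wrist");np.savez(f"w{k}.npz",im=im,d=d,T=T);cv2.imwrite(f"pics/w{k}.png",im[:,:,::-1])
print(robot.read_t(),robot.read_qpos())
E
```

```text
5.9583 [ 4.96569396e+01  6.49108514e+00 -8.31566286e+00  4.35500327e-03
 -7.51945331e+01  4.02762123e+01]
```

View pics/w0.png

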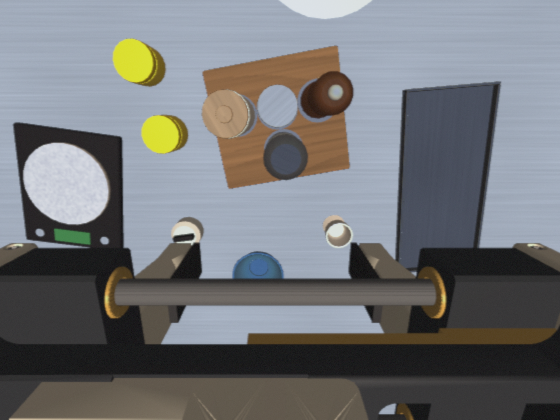

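View pics/w1.png

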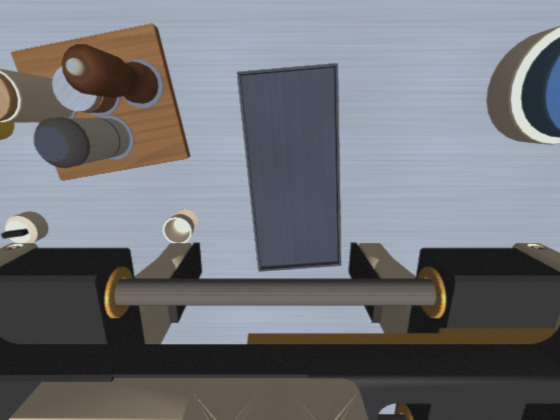

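The first wrist view shows all four items on the stand: the canister lid at (227,113), jar (278,105), mill (330,92) and shaker (285,155). In the second, the whole tray is visible, centred near (290,168).

```bash
python3 - <<'E'
from h import *
def ld(k):
    z=np.load(f"w{k}.npz"); return cloud("wrist",z['im'],z['d'],z['T'])
def near(P,c,r): return np.hypot(P[...,0]-c[0],P[...,1]-c[1])<r
z=np.load("top0.npz"); I=[("top",cloud("top",z['im'],z['d']))]+[(f"w{k}",ld(k)) for k in range(3)]
for n,(im,P) in I:
    hsv=cv2.cvtColor(im,cv2.COLOR_RGB2HSV)
    print("==",n)
    ok=(np.arange(420)<240)[:,None] if n!="top" else True
    for nm,c,r,z0,z1 in [("plate",(.496,.3065),.085,.017,.03),("can",(.598,.027),.036,.118,.129),("jar",(.61,-.034),.032,.064,.075),("mill",(.62,-.095),.04,.134,.146),("shaker",(.55,-.041),.04,.105,.147)]:
        Q=np.where(np.broadcast_to(np.asarray(ok)[...,None] if n!="top" else True,P.shape),P,np.nan)
        try:
            q,a=top(Q,c,r,z0,z1); f=circ(q[:,:2]); print(nm,len(a),np.round(f*1000,1),"zmed",round(np.median(a[:,2])*1000,1))
        except Exception as e: print(nm,"-",e)
    m=(P[...,2]>.014)&(P[...,2]<.027)&near(P,(.59,-.035),.145)&(hsv[...,1]>90)&((hsv[...,0]<20))&ok
    if m.sum()>50:print("stand",m.sum(),rect(P[m]),np.median(P[m][:,2]))
    m=(P[...,2]<.025)&(P[...,2]>-.01)&near(P,(.49,-.312),.19)&(hsv[...,2]<100)&ok&(P[...,1]<-.2)
    if m.sum()>50:print("tray",m.sum(),rect(P[m]))
    b=np.abs(P[...,2])<.02; t=b&near(P,(.41,-.01),.08)&ok; print("table z",np.nanmedian(P[t][:,2]))
E
```

```text
== top
plate 3905 [496.5 306.6  66.9] zmed 21.7
can 659 [604.3  28.   26.5] zmed 126.1
jar 681 [615.3 -34.5  26.3] zmed 70.5
mill 130 [626.  -94.6  21.6] zmed 143.9
shaker 795 [553.9 -44.   26.5] zmed 139.3
stand 5387 (array([594.7, -37.1]), array([177.7, 196.8]), 9.8) 0.02039399687668364
tray 11947 (array([ 491.2, -309.9]), array([313.8, 141.6]), 4.52)
table z 0.0004178800281123829
== w0
plate 5431 [495.6 308.3  66.9] zmed 21.1
can 1535 [603.8  29.2  26.7] zmed 125.0
jar 1341 [614.9 -32.7  26.5] zmed 69.0
mill 470 [625.3 -92.7  22.3] zmed 143.3
shaker 1603 [553.5 -42.3  26.7] zmed 138.7
stand 8606 (array([594. , -36.3]), array([178.4, 197.7]), 9.85) 0.018977825337878867
tray 13720 (array([ 516.9, -305.4]), array([258.3, 139.9]), 4.5)
table z -0.0008695799884021471
== w1
plate - attempt to get argmax of an empty sequence
can 503 [604.6  32.2  28.9] zmed 124.1
jar 973 [611.2 -30.7  23.3] zmed 69.0
mill 707 [625.6 -92.9  20.7] zmed 142.6
shaker 2485 [553.4 -44.5  25.7] zmed 135.4
stand 7893 (array([594. , -37.4]), array([178. , 198.7]), 9.98) 0.018972635466432464
tray 15697 (array([ 513.8, -307.3]), array([265.2, 136.9]), 4.62)
table z -0.0008394854959584142
== w2
plate 6500 [495.7 309.   66.8] zmed 21.0
can 2197 [603.8  30.2  26.8] zmed 124.7
jar 661 [615.  -33.1  25.2] zmed 68.8
mill - attempt to get argmax of an empty sequence
shaker 1624 [553.5 -43.8  27.1] zmed 127.6
stand 8559 (array([593.4, -31. ]), array([178. , 192.3]), 9.88) 0.018845917765695663
table z -0.0009541435696905909
```

```bash
cat >> h.py <<'E'
SY,TY=np.radians(9.9),np.radians(4.5)
def ori(a): 
    c,s=np.cos(a),np.sin(a); return np.array([[c,s,0],[s,-c,0],[0,0,-1.]])
TC=np.array([.491,-.309])
def tr(x): return TC+x*np.array([np.cos(TY),np.sin(TY)])
S=dict(can=(.604,.0288),mill=(.6255,-.0936),shaker=(.5536,-.0432),jar=(.615,-.0334))
TR=dict(mill=tr(.095),shaker=tr(-.095),can=tr(0))
G=dict(can=.078,mill=.105,shaker=.086,jar=.024)   # grasp height above base
ZS,ZT,ZP=.0205,.004,.022
PLATE=(.496,.3079)
UP=.26
def log(s): print(s,"t",round(robot.read_t(),1),"w",round(robot.read_grip_width()*88,1),"ff",np.round(robot.read_finger_force(),1),"F",np.round(robot.read_force(),1),flush=True)
def move(n,a,za,ra,b,zb,rb,op=1.0):
    ga=za+G[n]-.019; gb=zb+G[n]-.019+.0008; Ra,Rb=ori(ra),ori(rb)
    up=.17+G[n]
    robot.goto([*a,max(up,.2)],Ra)
    if n!="jar": robot.servo_line([*a,za+.15],Ra,.2)
    robot.servo_line([*a,ga],Ra,.08); log(n+" at")
    robot.move_gripper(0); log(n+" grip")
    robot.servo_line([*a,ga+.02],Ra,.06); robot.servo_line([*a,up],Ra,.2); log(n+" up")
    robot.goto([*b,up],Rb)
    robot.servo_line([*b,gb+.025],Rb,.2); robot.servo_line([*b,gb],Rb,.04); robot.dwell(.2); log(n+" down")
    robot.move_gripper(op); log(n+" open")
    robot.servo_line([*b,gb+.03],Rb,.08); robot.servo_line([*b,up],Rb,.25)
E
python3 - <<'E'
from h import *
move("mill",S["mill"],ZS,SY,TR["mill"],ZT,TY)
robot.goto([.5,-.28,.3],ori(0)); im,_=robot.grab_frame("wrist"); cv2.imwrite("pics/a1.png",im[:,:,::-1]); log("end")
E
```

```text
mill at t 9.0 w 87.9 ff 0.0 F [ 0.  -0.6  0.3]
mill grip t 9.8 w 45.3 ff 30.0 F [-0.3  0.8 -0.2]
mill up t 11.2 w 45.1 ff 30.0 F [ 0.   0.2 -2.6]
mill down t 13.9 w 45.5 ff 30.0 F [ 0.4  0.4 -3. ]
mill open t 14.8 w 88.1 ff 0.0 F [ 0.  -0.5  0.6]
end t 16.6 w 88.0 ff 0.0 F [-0.3  0.1 -0.1]
```

View pics/a1.png

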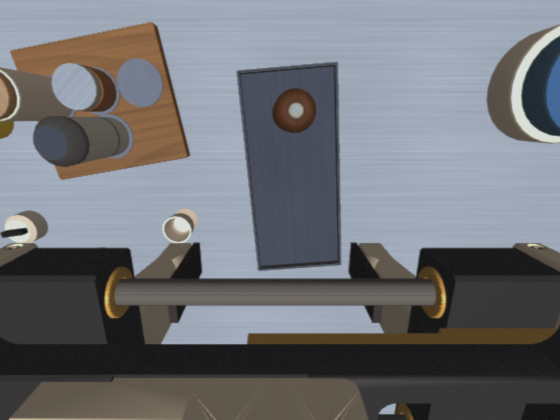

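The mill is upright on the tray at px (295,110), and nothing else has moved. Shaker and canister are next.

```bash
python3 - <<'E'
from h import *
move("shaker",S["shaker"],ZS,SY,TR["shaker"],ZT,TY)
move("can",S["can"],ZS,SY,TR["can"],ZT,TY)
robot.goto([.5,-.2,.33],ori(0)); im,P=cloud("wrist"); cv2.imwrite("pics/a2.png",im[:,:,::-1]); log("end")
q,a=top(P,S["jar"],.04,.062,.075);print(circ(q[:,:2]))
for n,zr in dict(can=(.1,.12),mill=(.115,.13),shaker=(.1,.13)).items():
    try:q,a=top(P,TR[n],.045,*zr);print(n,TR[n],circ(q[:,:2]))
    except Exception as e:print(n,e)
E
```

```text
shaker at t 19.4 w 87.9 ff 0.0 F [ 0.1 -0.4  0.1]
shaker grip t 20.0 w 54.1 ff 30.0 F [-0.1 -0.1  1.4]
shaker up t 21.4 w 53.9 ff 30.0 F [-0.8  0.  -2.7]
shaker down t 24.5 w 54.4 ff 30.0 F [-0.2  0.  -2.3]
shaker open t 25.3 w 88.1 ff 0.0 F [-0.4 -0.  -0.2]
can at t 29.9 w 87.8 ff 0.0 F [-0.6  0.2  1.1]
can grip t 30.5 w 57.7 ff 30.0 F [-0.5  1.1  1.1]
can up t 31.9 w 57.5 ff 30.0 F [-0.5 -0.2 -3.1]
can down t 35.1 w 57.4 ff 30.0 F [-0.4 -1.  -2.8]
can open t 35.9 w 87.7 ff 0.0 F [ 0.3 -0.1  0.1]
end t 37.8 w 87.9 ff 0.0 F [-0.4 -0.5 -0.5]
[ 0.6148702 -0.0335345  0.0266236]
can [ 0.491 -0.309] [ 0.49140546 -0.30806812  0.0266403 ]
mill [ 0.58570715 -0.30154639] [ 0.58580349 -0.30065911  0.02224947]
shaker [ 0.39629285 -0.31645361] [ 0.39510904 -0.31683058  0.02642158]
```

View pics/a2.png

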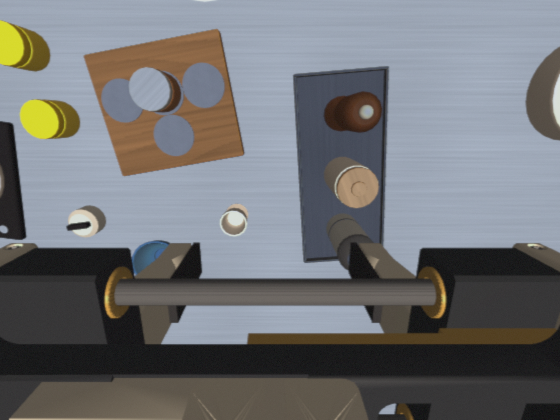

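All three stand upright on the tray, at px (360,112), (356,185) and (345,240), and the jar is clear at (152,90). Next I move the jar and check where it lands.

```bash
python3 - <<'E'
from h import *
move("jar",S["jar"],ZS,SY,PLATE,ZP,0.)
robot.goto([.43,.22,.3],ori(0)); im,P=cloud("wrist"); cv2.imwrite("pics/a3.png",im[:,:,::-1]); log("end")
q,a=top(P,PLATE,.04,.065,.08);print("jar",circ(q[:,:2]),np.median(a[:,2]))
q,a=top(P,PLATE,.085,.015,.03);k=np.hypot(*(q[:,:2]-PLATE).T)>.055;print("plate",circ(q[k,:2]))
E
```

```text
jar at t 41.1 w 88.2 ff 0.0 F [ 0.5  0.1 -0.6]
jar grip t 41.7 w 55.4 ff 30.0 F [-1.2  0.1  0.1]
jar up t 43.1 w 55.3 ff 30.0 F [-1.4 -0.2 -2.1]
jar down t 46.3 w 55.1 ff 30.0 F [-0.2 -0.1 -2.2]
jar open t 47.0 w 88.0 ff 0.0 F [-0.1 -0.2  0.2]
end t 49.0 w 87.8 ff 0.0 F [-0.8 -0.3  0.2]
jar [0.49630265 0.30712646 0.02672171] 0.07091035671559742
plate [0.49552233 0.30873835 0.06691135]
```

View pics/a3.png

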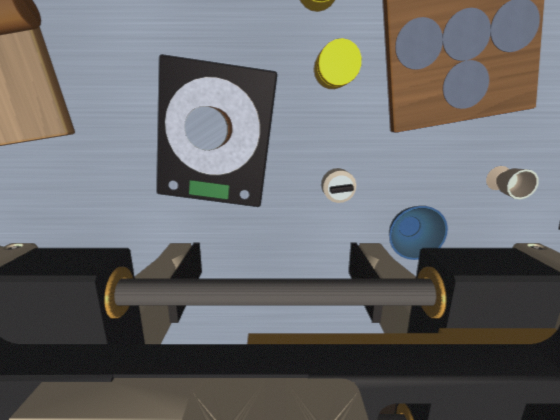

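The jar sits mid-plate at px (206,128), within about 2 mm of centre. Now I put the three back in reverse order.

```bash
python3 - <<'E'
from h import *
for n in ("can","shaker","mill"): move(n,TR[n],ZT,TY,S[n],ZS,SY)
robot.goto([.52,-.03,.33],ori(0)); im,P=cloud("wrist"); cv2.imwrite("pics/a4.png",im[:,:,::-1]); log("end")
for n,c,r,z0,z1 in [("can",(.598,.027),.036,.118,.129),("mill",(.62,-.095),.04,.134,.146),("shaker",(.55,-.041),.04,.105,.147),("jar",PLATE,.04,.065,.08)]:
    q,a=top(P,c,r,z0,z1);print(n,np.round(circ(q[:,:2])*1000,1))
E
```

```text
can at t 52.8 w 88.1 ff 0.0 F [ 0.3 -0.1 -0.7]
can grip t 53.4 w 57.6 ff 30.0 F [0.3 0.1 2.3]
can up t 54.9 w 57.8 ff 30.0 F [ 0.2 -0.4 -2.6]
can down t 58.0 w 57.7 ff 30.0 F [-0.4  0.4 -2.6]
can open t 58.8 w 87.7 ff 0.0 F [-0.1 -0.4 -0.4]
shaker at t 63.3 w 88.1 ff 0.0 F [0.4 0.  1.1]
shaker grip t 64.0 w 53.9 ff 30.0 F [-0.3  0.2  1. ]
shaker up t 65.4 w 54.2 ff 30.0 F [-0.7  0.7 -2.6]
shaker down t 68.5 w 53.9 ff 30.0 F [-0.   0.5 -2.2]
shaker open t 69.2 w 88.3 ff 0.0 F [0.2 0.2 1.3]
mill at t 73.2 w 88.0 ff 0.0 F [ 0.2 -0.1  0.5]
mill grip t 73.9 w 45.4 ff 30.0 F [0.2 0.5 1.3]
mill up t 75.4 w 45.5 ff 30.0 F [ 0.5  0.3 -3.2]
mill down t 78.1 w 45.6 ff 30.0 F [-0.4 -1.  -2.4]
mill open t 79.0 w 87.7 ff 0.0 F [ 0.4  0.3 -0.3]
end t 80.9 w 88.0 ff 0.0 F [ 0.8 -0.2 -0.6]
can [603.9  28.4  26.6]
mill [625.5 -93.3  22.4]
shaker [553.6 -42.6  26.7]
jar [496.6 306.7  26.7]
```

View pics/a4.png

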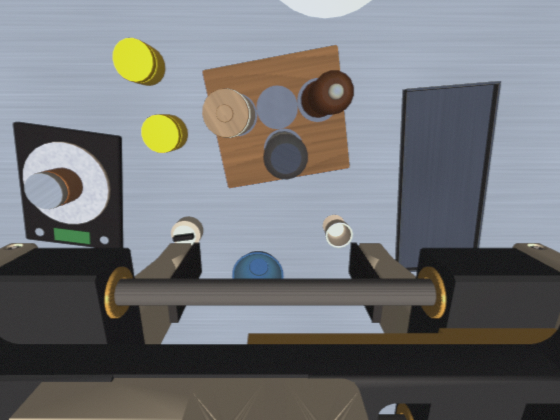

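The canister (227,113), mill (330,92) and shaker (285,155) are back within about 1 mm of where they started. The jar is on the plate at (50,188), and the egg cup and timer have not moved.

```bash
python3 -c "
from rig import robot
print(robot.job_done())"
```

```text
the job is handed in; nothing more can be done
None
```

The job is handed in at about 81 s of the 138 s allowed: the jar is on the scale's plate about 2 mm from its centre, the canister, mill and shaker measured within about 1 mm of where they stood, and the egg cup and timer look unmoved; the rig gave no verdict.

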